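Lock on the drying blower

ROBOT

A 6-joint arm with a two-finger parallel gripper is mounted at the origin on the work surface. World frame = base frame: x ahead of the robot, y to its left, z up, the work surface at z = 0. Lengths are in mm, angles in degrees, forces in N, time in s.
With the tool pointing down it reaches from about 300 to 850 mm from the base axis. Payload 4.2 kg.
Tool frame: the origin (TCP) lies between the finger pads; the fingertips stand 22 mm ahead of it and the grasp point (between the pads) lies 3 mm ahead of it; z points along the fingers, y is the direction in which the jaws open and shut (so a half turn about z gives the same grasp; the last joint's range is limited). The gripper opens to 91 mm and grips with 3 to 60 N. Pads are 32 mm wide; open, the fingers measure 118 mm over their backs; the gripper's body (76 mm by 178 mm) begins 60 mm behind the grasp point.
Start: joints at [62.968, 18.312, 89.639, -0, 72.044, -1.146], TCP at [251.04, 517.32, 235.976] pointing down, gripper open.
Joint ranges: [-177.97, 177.97], [-48.28, 115.42], [12.27, 149.76], [-77.06, 257.06], [2.81, 150.46], [-146.56, 146.56]. Speed limits (degrees/s): [147.25, 147.25, 180, 180, 180, 180].

INTERFACE

Orientations are given as [roll, pitch, yaw] about the fixed x, y, z axes, in that order (R = Rz(yaw) Ry(pitch) Rx(roll)).
In Python, from workcell import * gives the robot as it stands.
- The arm moves only by the shell command python3 -m jog 'ROWS' [OPENING] [FORCE]. ROWS is text: rows parted by semicolons, each of 6 numbers parted by spaces: the shift along the tool's x, y, z in units of 0.5 m (1.0 is 0.5 m), then the turn, a rotation vector about the tool's x, y, z in units of pi/2 rad (1.0 is pi/2 rad). A call has 1 to 20 rows; each row is the pose to reach, as a shift and turn from the pose measured when the call began, along the tool's axes at that moment; what a row does not reach only later rows make up. A row lasts 1/12 s, in which the tool goes at most 41.7 mm and 7.16 degrees, less where a joint would pass 70% of its speed; a pose out of reach is approached as far as the arm can. A call with a number of a shift or a turn outside -1 to 1 is refused whole. A call with a gripper value outside its range is refused whole. OPENING is the opening, from -1 (shut) to 1 (fully open), set as the call begins (- or left out, the last holds). The fingers move at their own pace and stop on an object; FORCE is the grip in N (left out, the last holds). Time passes only in rows, so rows that repeat a pose let the fingers close. It gives the time, the measured TCP pose, the force and the opening at its end, in the units of the state.
- state(): the state, without advancing time (a new reading comes with each control period).
- grab_frame(name): name is "scene" or "side" or "wrist"; returns the picture (480x640x3 uint8, red, green, blue); there is no depth.
- calibration(name): a dict with "mtx" (3x3 intrinsics, pixels), "rvec" (rotation vector, rad) and "tvec" (3), from world to camera coordinates, as OpenCV has them. Camera axes: x right, y down, z forward; pixel columns grow to the right and rows downward; lengths in mm; the calibration is good to about 2 mm. The wrist camera is an equidistant fisheye: a pixel r from the principal point sees the ray r / f radians off the axis. A picture is of the moment at which its call begins: read the wrist's pose just before it. calibration takes no time and is no camera call; for the wrist camera it gives the pose at the moment of the call.
- job_done(): hands the job in, once; it reports no verdict.
Trained networks look in the newest picture that a camera, given by its name, has taken for a name from the list of things; names that differ only in an ending like _2 or _b are one class to them, and where a whole thing is asked for, a point or a joint stands for the part that bears it (a point fixed in the world has none). Each returns a list of dicts, best first, with "confidence" (0 to 1); they miss things now and then, are a little off and sometimes report something else, mostly with a low value. They report only what shows in the picture. A call takes as long as a camera call.
- spot_in(query, camera): "rect" ([left, top, right, bottom] in pixels, round what is visible of it).
- tip_of(query, camera): "location" ([column, row] in pixels: a listed point, or the origin of a listed thing).
The state is a dict: "time_s": time; "qpos": joint angles; "qvel": joint speeds; "effort": joint torques, N m; "ee_pos": TCP position; "ee_rot": TCP orientation; "force": force on the tool from outside, world axes, zero at the start; "torque": the same for the moment, N m; "gripper_width": finger opening in mm.
Only numpy, scipy, OpenCV 4.12 (cv2) and the standard library are available. Lean on these libraries where they do the work, as an engineer would, in place of code of your own. Each camera call takes 0.05 s, during which the arm holds its last target. There are 200 camera calls.

TASK

Set the glassware drying blower with the wide flat nozzle running hands-free: squeeze its trigger all the way down, and only then push in the lock-on button on the side of the handle while the trigger stays squeezed, ease the trigger up with the button still pushed in until the lock catches it, and let go. Leave the trigger of the blower with the round nozzle alone.

Things in the scene. Friction and masses are not known exactly. Their poses are not given: they have to be found in the camera images.
- wide_blower: Grey blower fixed upright, 175 mm high, flat 84 x 18 mm nozzle on top. Origin: foot's underside on the bench, under the 76 mm round body; z up. Level handle (50 mm wide, top at z 82 mm) along its -x to 182 mm, carrying a trigger on top and a button on its +y side, at one x; between them a fixed cheek, y 11 to 16 mm, z to 110 mm. One finger presses the trigger while the other hangs outside the button; closing them pushes it in.
- wide_trigger (a joint): Its trigger, black pad 44 by 44 mm, centre at blower x -105, y -14 mm, top at z 100 mm at rest; open on the -y side. Value: travel straight down, m, 0 up, 0.016 fully squeezed; spring 3 to 8 N. The button can go in only while this is beyond 0.011. Locked, it rests at 0.007; squeezed beyond 0.011 again, it lets the button out.
- wide_lock (a joint): Its lock-on button, black, 24 mm (x) by 16 mm high, centre at blower x -105, z 100 mm; outer face at y 28 mm when out, free space beyond and below. Value: travel to -y, m, 0 out, 0.010 fully in; spring 1.5 to 4 N; blocked at 0.001 with the trigger up. Keep it in beyond 0.007 while the trigger is eased: caught, it stays in at 0.007; if not caught, squeeze and press again.
- slim_trigger (a joint): Trigger travel (m, 0 at rest, 0.016 squeezed) of the other blower, to be left alone: the same in all but its nozzle, a plain round tube of 32 mm diameter.

How it is judged (in metres and radians):
On the way, in this order (a step that is already met when the one before it is completed fails the run):
1. the trigger is squeezed down (value of joint wide_trigger above 0.0105 m), for 0.1 s.
2. with the trigger still squeezed, the lock-on button is pushed in (value of joint wide_trigger above 0.01 m and value of joint wide_lock above 0.0065 m), for 0.1 s.
At the end, for the whole second after the job is handed in: The wide-nozzle blower's trigger, let go, is held by the lock at 5 to 9 mm of its travel and the lock-on button stays in by more than 5 mm (value of joint wide_trigger between 0.005 and 0.009 m and value of joint wide_lock above 0.005 m); the robot touches nothing.
It fails at once if the trigger of the round-nozzle blower is pressed by more than 4 mm (value of joint slim_trigger above 0.004 m).
It also fails if it takes over 32 s, if anything falls off the work surface, if the arm or the gripper's body presses on something with over 40 N, if the wrist force passes 120 N, or if a joint passes its speed limit or range.

## Working session

There is one attempt and no reset: what is moved stays moved. The work goes in short steps, Python scripts to look and compute and a shell command to move; the robot and the scene stay as the last step left them, time stands still between calls to the robot, and variables do not carry over. Pictures are saved under pics/ and viewed, about 8 in all and at most 12, crops included, and the job is handed in when it is done.

```bash
mkdir -p pics; python3 - <<'E'
from workcell import *
import cv2
print(state())
for c in ("scene","side"):
    f=grab_frame(c); cv2.imwrite(f"pics/{c}0.png",f[:,:,::-1])
    for q in ("wide_blower","wide_trigger","wide_lock","slim_trigger"):
        print(c,q,[(d["rect"],round(d["confidence"],2)) for d in spot_in(q,c)][:3],[(d["location"],round(d["confidence"],2)) for d in tip_of(q,c)][:3])
E
```

```text
{'time_s': 0.0, 'qpos': array([ 6.29685319e+01,  1.83508177e+01,  8.97064841e+01, -2.82280152e-03,
        7.20448613e+01, -1.14523518e+00]), 'qvel': array([-0.1238692 ,  0.00388515, -0.01017775, -0.06720442,  0.04401957,
       -0.07677338]), 'effort': array([ 1.66854628e-03, -4.12458086e+01, -2.31974638e+01,  7.28187687e-02,
        4.52634471e-02, -1.35810883e-04]), 'ee_pos': array([250.82713618, 516.87961234, 235.12798541]), 'ee_rot': array([-1.79897804e+02,  6.41321463e-04,  1.54114640e+02]), 'force': array([0.04827163, 0.35803314, 0.20297072]), 'torque': array([-0.01968711,  0.04198548, -0.0462196 ]), 'gripper_width': 91.38118902541281}
scene wide_blower [([417.4, 144.0, 495.1, 265.5], 0.71)] [([450.9, 240.1], 0.58)]Traceback (most recent call last):
  File "<stdin>", line 7, in <module>
ValueError: it knows: wide_blower
```

View pics/scene0.png

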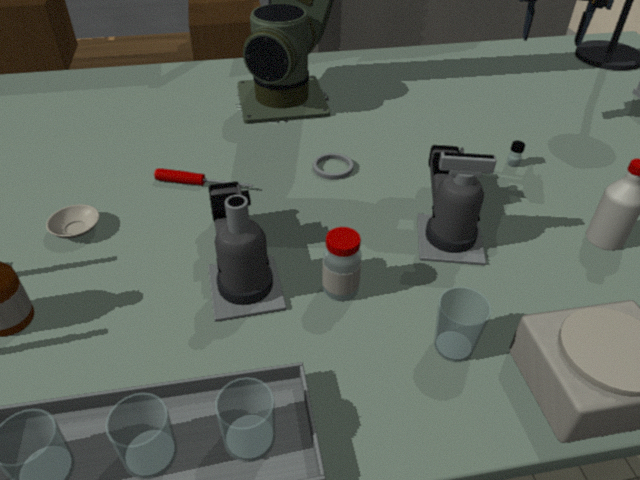

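The scene view shows the wide-nozzle blower at right (base ~450,240), with its handle pointing back toward the robot. The round-nozzle one is at left (~245,285).

```bash
cat > h.py <<'E'
from workcell import *
import cv2, numpy as np
def pose(c):
    k=calibration(c); R=cv2.Rodrigues(np.array(k["rvec"],float))[0]; return np.array(k["mtx"],float),R,np.array(k["tvec"],float).ravel()
def hit(c,px,z=0,P=None):
    K,R,t=P or pose(c)
    d=np.linalg.inv(K)@[px[0],px[1],1]
    if c=="wrist":
        a=np.array([d[0],d[1]]); r=np.hypot(*a); s=np.sin(r)/r if r>0 else 1; d=np.array([a[0]*s,a[1]*s,np.cos(r)])
    d=R.T@d; o=-R.T@t
    return o+d*(z-o[2])/d[2]
def proj(c,X,P=None):
    K,R,t=P or pose(c)
    p=np.atleast_2d(X)@R.T+t
    if c=="wrist":
        n=np.linalg.norm(p[:,:2],axis=1); th=np.arctan2(n,p[:,2]); q=p[:,:2]/n[:,None]*th[:,None]
    else: q=p[:,:2]/p[:,2:]
    return q@K[:2,:2].T+K[:2,2]
E
python3 - <<'E'
from h import *
print("scene tip",hit("scene",(450.9,240.1)))
for c in ("side","wrist"):
    P=pose(c)
    f=grab_frame(c); cv2.imwrite(f"pics/{c}0.png",f[:,:,::-1])
    r=spot_in("wide_blower",c); t=tip_of("wide_blower",c)
    print(c,[(d["rect"],round(d["confidence"],2)) for d in r],[(d["location"],round(d["confidence"],2),hit(c,d["location"],0,P).round(0)) for d in t])
f=cv2.imread("pics/scene0.png")[120:280,390:520]; cv2.imwrite("pics/crop.png",cv2.resize(f,None,fx=3.7,fy=3.7,interpolation=cv2.INTER_CUBIC))
E
```

```text
scene tip [570.42679713 223.06969072   0.        ]
side [([211.0, 65.5, 340.0, 181.2], 0.78)] [([308.3, 163.2], 0.79, array([575., 219.,   0.]))]
wrist [] []
```

View pics/side0.png

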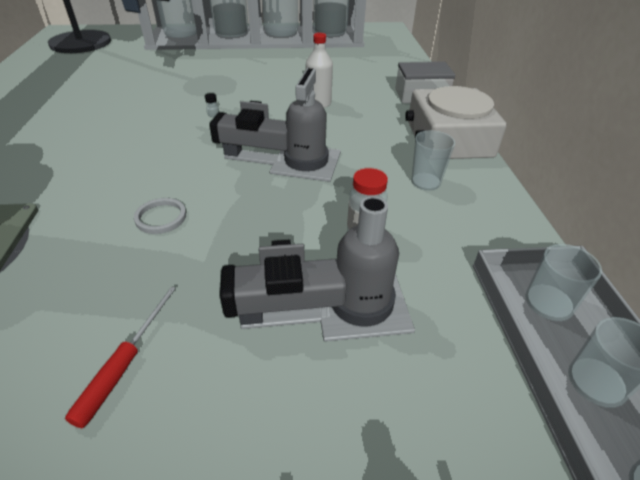

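View pics/crop.png

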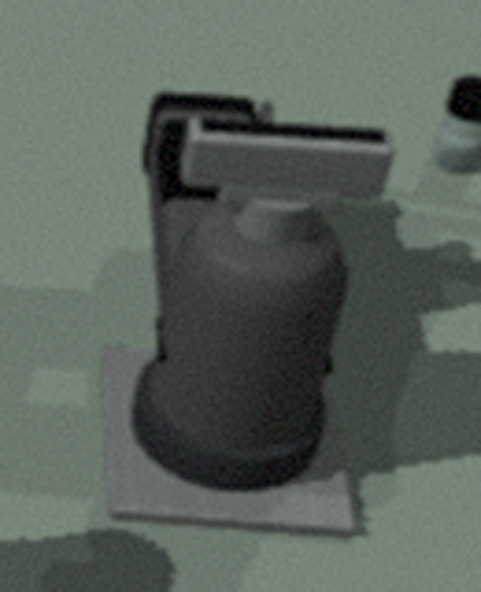

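View pics/wrist0.png

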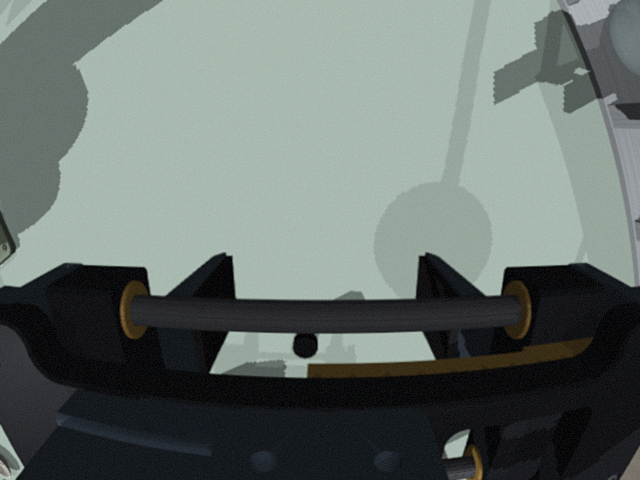

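The side view shows the wide blower at the back (body ~307,135, handle to ~215,128, trigger ~250,118). Its trigger faces the camera, which is the -y side, so blower yaw is near 0. Wrist view is uninformative here. Next I'll estimate the yaw.

```bash
python3 - <<'E'
from h import *
a=hit("scene",(441.4,153.5),175);b=hit("scene",(496,155.5),175)
print("nozzle",a,b,(a+b)/2,np.degrees(np.arctan2(*(a-b)[[1,0]]))-90)
a=hit("scene",(420.3,259.2),5);b=hit("scene",(485,263.2),5)
print("plate",a,b,np.degrees(np.arctan2(*(a-b)[[1,0]]))-90)
f=cv2.imread("pics/side0.png")
outs=[]
for yaw in (-6,0,6):
    g=cv2.resize(f[50:200,190:360],None,fx=3,fy=3,interpolation=cv2.INTER_CUBIC)
    th=np.radians(yaw);c,s=np.cos(th),np.sin(th)
    M=np.array([[c,-s,0],[s,c,0],[0,0,1]])
    X=lambda L:(proj("side",np.array(L,float)@M.T+[572.5,221,0])-[190,50])*3
    for L in ([(-182,-25,82),(-182,25,82),(-40,25,82),(-40,-25,82)],[(-127,-36,100),(-127,8,100),(-83,8,100),(-83,-36,100)],[(-9,-42,175),(9,-42,175),(9,42,175),(-9,42,175)]):
        cv2.polylines(g,[X(L).round().astype(int)],True,(0,255,255) if L[0][2]<150 else (0,0,255),1)
    outs.append(g)
cv2.imwrite("pics/fit.png",np.vstack([np.hstack(outs[:2]),np.hstack([outs[2],outs[2]*0])])[:, :])
im=cv2.imread("pics/fit.png");cv2.imwrite("pics/fit.png",cv2.resize(im,(800,int(im.shape[0]*800/im.shape[1]))) );print(im.shape)
E
```

```text
nozzle [556.80663348 180.74448051 175.        ] [576.67861834 262.34964286 175.        ] [566.74262591 221.54706169 175.        ] -193.6859431306131
plate [612.9284215 151.7233324   5.       ] [640.80680124 255.25589752   5.        ] -195.07066959887317
(900, 1020, 3)
```

View pics/fit.png

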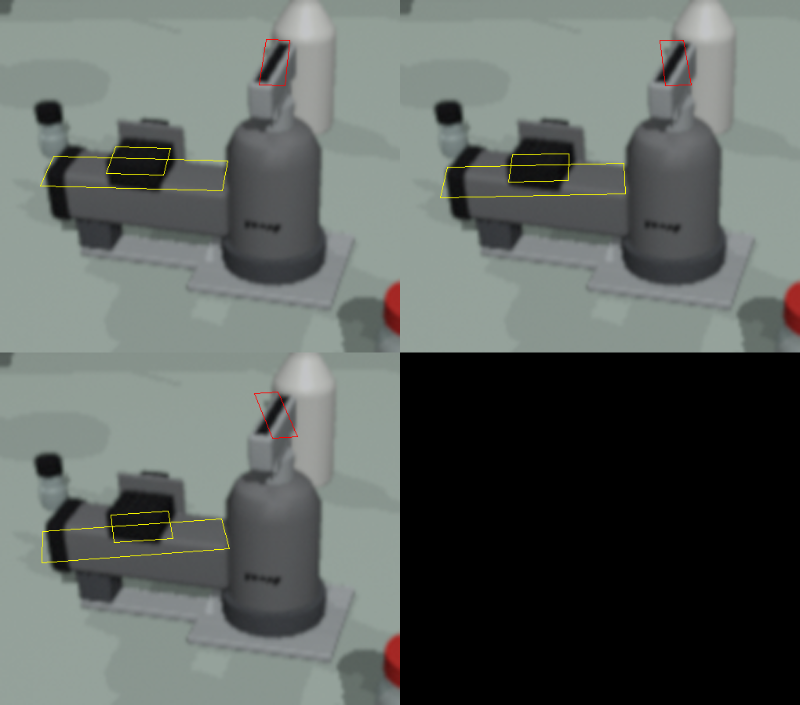

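Scene edges give a yaw of about -14° (nozzle -13.7, plate -15) and an origin of about (570,221.5). I'll approach above the trigger.

```bash
cat >> h.py <<'E'
from scipy.spatial.transform import Rotation as Ro
def plan(bo,byaw,target,yoff=0):
    """shift/turn units to put TCP at blower-frame target (x,y,z), tool y along blower y, pointing down"""
    s=state(); R=Ro.from_euler("xyz",s["ee_rot"],degrees=True)
    B=Ro.from_euler("z",byaw,degrees=True)
    w=B.apply(target)+[bo[0],bo[1],0]
    d=R.inv().apply(w-s["ee_pos"])/500
    G=Ro.from_euler("xyz",[180,0,180+byaw],degrees=True)
    t=(R.inv()*G).as_rotvec()/(np.pi/2)
    cur=B.inv().apply(s["ee_pos"]-[bo[0],bo[1],0])
    print("cur blower-frame TCP",cur.round(1),"rot",s["ee_rot"].round(2),"rows:",d.round(4),t.round(4),"F",s["force"].round(1),"w",round(s["gripper_width"],1),"t",s["time_s"])
E
python3 -c "
from h import *
plan((570,221.5),-14.3,(-105,8,190))"
```

```text
cur blower-frame TCP [-382.2  207.9  236. ] rot [179.99  -0.   154.11] rows: [-0.6233 -0.2803  0.0919] [ 1.000e-04  0.000e+00 -1.287e-01] F [ 0.4 -0.2  0.2] w 91.1 t 0.5
```

```bash
python3 -m jog '-0.08 -0.035 0 0 0 -0.02; -0.16 -0.07 0 0 0 -0.05; -0.24 -0.105 0 0 0 -0.08; -0.32 -0.14 0.01 0 0 -0.11; -0.4 -0.175 0.02 0 0 -0.129; -0.48 -0.21 0.03 0 0 -0.129; -0.55 -0.25 0.04 0 0 -0.129; -0.6 -0.275 0.05 0 0 -0.129; -0.623 -0.28 0.05 0 0 -0.129; -0.623 -0.28 0.05 0 0 -0.129; -0.623 -0.28 0.05 0 0 -0.129; -0.623 -0.28 0.05 0 0 -0.129' 0.01 12
python3 - <<'E'
from h import *
plan((570,221.5),-14.3,(-105,8,150))
for c in ("wrist","side"):
    P=pose(c); g=np.ascontiguousarray(grab_frame(c)[:,:,::-1]); cv2.imwrite(f"pics/{c}1raw.png",g)
    th=np.radians(-14.3);cc,s=np.cos(th),np.sin(th)
    M=np.array([[cc,-s,0],[s,cc,0],[0,0,1]])
    for L in ([(-182,-25,82),(-182,25,82),(-40,25,82),(-40,-25,82)],[(-127,-36,100),(-127,8,100),(-83,8,100),(-83,-36,100)],[(-117,28,100),(-93,28,100)],[(-9,-42,175),(9,-42,175),(9,42,175),(-9,42,175)]):
        cv2.polylines(g,[proj(c,np.array(L,float)@M.T+[570,221.5,0],P).round().astype(int)],True,(0,255,255),1)
    if c=="side": g=cv2.resize(g[30:200,180:370],None,fx=4,fy=4)
    else: g=cv2.resize(g,(800,600))
    cv2.imwrite(f"pics/{c}1.png",g[:600,:800])
E
```

```text
time_s: 1.5
ee_pos: [469.5, 256.4, 211.2]
ee_rot: [180.0, -0.0, 165.8]
force: [0.2, -0.4, -0.1]
gripper_width: 45.8
cur blower-frame TCP [-106.     9.   211.2] rot [ 1.7996e+02 -2.0000e-02  1.6577e+02] rows: [-0.002  -0.0021  0.1223] [ 0.0005 -0.0003  0.0008] F [ 0.2 -0.4 -0.1] w 45.8 t 1.5
```

View pics/wrist1.png

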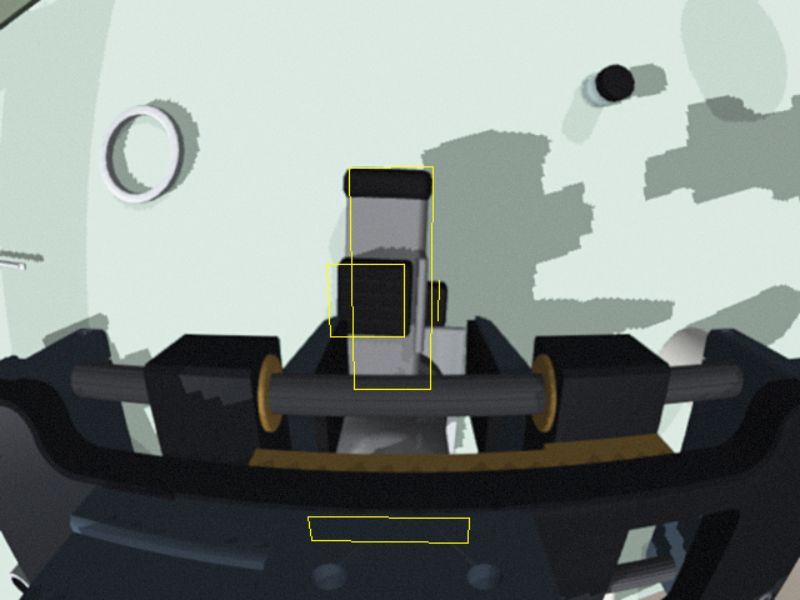

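View pics/side1.png

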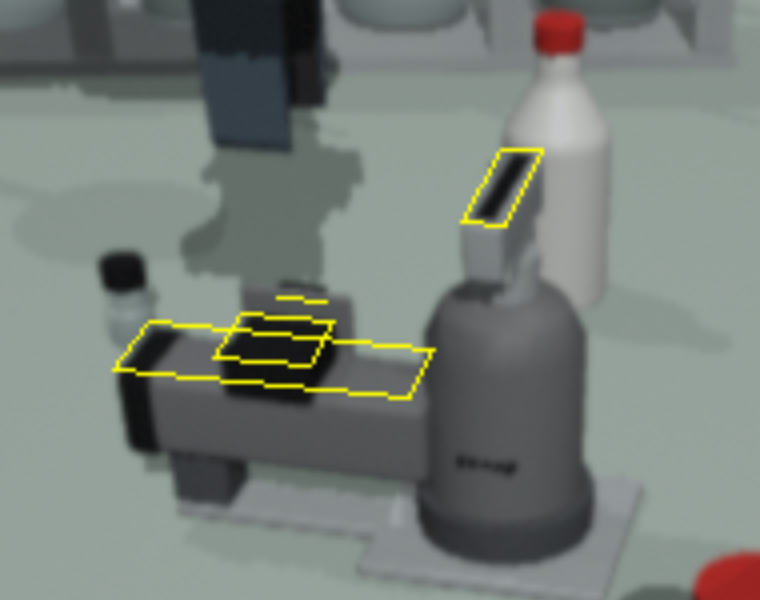

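Overlay check. In the wrist view the trigger is at cols 340–413, the cheek 417–428 and the button edge 446. They sit ~3–5 mm further +y than predicted, while the handle agrees to about 2 mm. In the side view the fit is good. I'll zoom in once to settle the y offset.

```bash
python3 - <<'E'
from h import *
P=pose("wrist"); g=cv2.imread("pics/wrist1raw.png")
print("cam",(-P[1].T@P[2]).round(0), "axis",P[1][2].round(3))
y0,x0,f=120,240,6
h=cv2.resize(g[y0:y0+100,x0:x0+130],None,fx=f,fy=f,interpolation=cv2.INTER_CUBIC)
cv2.imwrite("pics/z.png",cv2.convertScaleAbs(h,alpha=1.6,beta=20))
# per-column blower y at image row 232.. for heights
B=Ro.from_euler("z",14.3,degrees=True)
for z in (82,100,110):
    print(z,[(c,B.apply(hit("wrist",(c/1.25,300/1.25),z,P)-[570,221.5,0]).round(1)[:2].tolist()) for c in (340,348,413,417,428,446)])
E
```

```text
cam [404. 274. 359.] axis [ 0.238 -0.059 -0.969]
82 [(340, [-100.8, -31.5]), (348, [-100.8, -26.5]), (413, [-100.9, 13.8]), (417, [-101.0, 16.3]), (428, [-101.0, 23.1]), (446, [-101.0, 34.2])]
100 [(340, [-105.6, -28.8]), (348, [-105.6, -24.1]), (413, [-105.7, 13.5]), (417, [-105.7, 15.8]), (428, [-105.7, 22.2]), (446, [-105.7, 32.6])]
110 [(340, [-108.2, -27.4]), (348, [-108.2, -22.8]), (413, [-108.3, 13.4]), (417, [-108.3, 15.6]), (428, [-108.4, 21.7]), (446, [-108.4, 31.7])]
```

View pics/z.png

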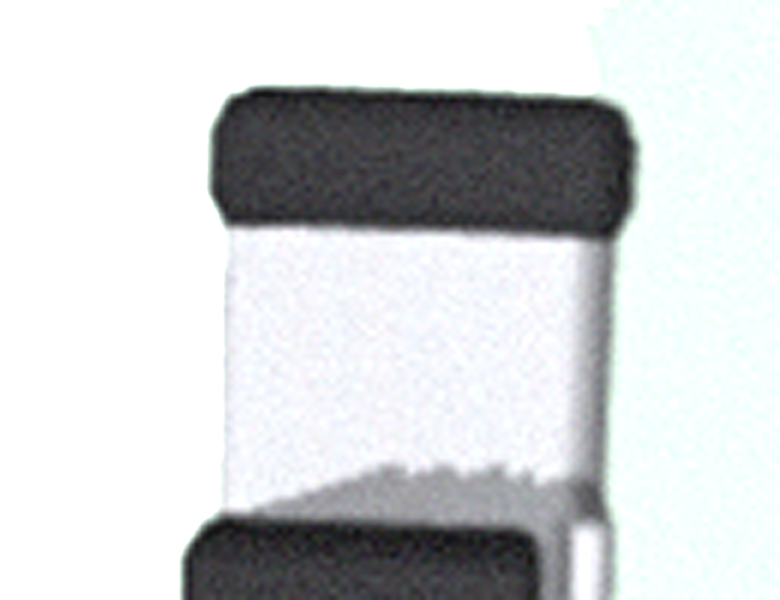

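The wrist view consistently puts the trigger, cheek and button about +5 mm in y (x is fine), so I'll shift the centre to y = 15.5, set the width to 54 and lower to just above the trigger.

```bash
python3 -m jog '0 0.013 0 0 0 0; 0 0.013 0.04 0 0 0; 0 0.013 0.08 0 0 0; 0 0.013 0.12 0 0 0; 0 0.013 0.15 0 0 0; 0 0.013 0.166 0 0 0; 0 0.013 0.166 0 0 0; 0 0.013 0.166 0 0 0' 0.187 12
python3 - <<'E'
from h import *
plan((570,221.5),-14.3,(-105,15.5,107.5))
g=grab_frame("side")[:,:,::-1]; h=cv2.resize(g[60:180,190:320],None,fx=3,fy=3,interpolation=cv2.INTER_CUBIC)
s=grab_frame("wrist")[:,:,::-1]; s=cv2.resize(s[170:290,230:370],None,fx=3,fy=3,interpolation=cv2.INTER_CUBIC)
cv2.imwrite("pics/n2.png",cv2.convertScaleAbs(np.hstack([h,s])[:,:800],alpha=1.5,beta=15))
E
```

```text
time_s: 2.27
ee_pos: [470.9, 263.9, 128.5]
ee_rot: [180.0, 0.0, 165.9]
force: [0.4, -0.8, 0.1]
gripper_width: 53.8
cur blower-frame TCP [-106.5   16.6  128.5] rot [1.7995e+02 1.0000e-02 1.6590e+02] rows: [-0.003  -0.0023  0.042 ] [0.0005 0.0001 0.0022] F [ 0.4 -0.8  0.1] w 53.8 t 2.2667
```

View pics/n2.png

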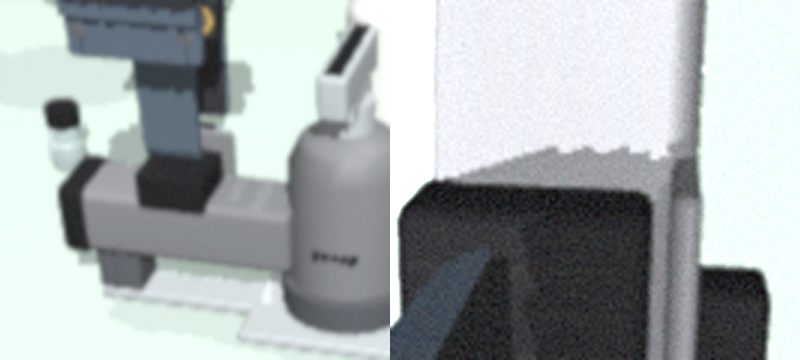

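The side view shows one finger just over the pad. The fingertips are already below the button top (tip z ~106) with no contact force, so the other finger clears the button. Squeezing now.

```bash
python3 -m jog '0 0 0.01 0 0 0; 0 0 0.02 0 0 0; 0 0 0.03 0 0 0; 0 0 0.036 0 0 0; 0 0 0.04 0 0 0; 0 0 0.042 0 0 0; 0 0 0.042 0 0 0; 0 0 0.042 0 0 0'; python3 -c "
from h import *
plan((570,221.5),-14.3,(-105,15.5,107))"
```

```text
time_s: 3.03
ee_pos: [472.6, 264.5, 109.1]
ee_rot: [179.8, 0.2, 165.9]
force: [1.7, 1.0, 6.4]
gripper_width: 54.0
cur blower-frame TCP [-105.    17.6  109.1] rot [179.75   0.21 165.86] rows: [ 0.     -0.0042  0.0043] [0.0027 0.0023 0.0018] F [1.7 1.  6.4] w 54.0 t 3.0333
```

```bash
python3 -m jog '0 -0.002 0.003 0 0 0; 0 -0.003 0.005 0 0 0; 0 -0.003 0.006 0 0 0; 0 -0.003 0.006 0 0 0'; python3 -m jog '0 0 0 0 0 0; 0 0 0 0 0 0; 0 0 0 0 0 0; 0 0 0 0 0 0; 0 0 0 0 0 0; 0 0 0 0 0 0; 0 0 0 0 0 0; 0 0 0 0 0 0' -0.75 12; python3 -c "
from h import *
plan((570,221.5),-14.3,(-105,15.5,107))"
```

```text
time_s: 3.37
ee_pos: [472.7, 264.2, 107.0]
ee_rot: [179.6, 0.2, 165.8]
force: [-0.2, 2.5, 7.9]
gripper_width: 54.1
time_s: 4.03
ee_pos: [472.1, 263.6, 107.2]
ee_rot: [179.7, 0.2, 165.8]
force: [-2.2, -1.6, 6.7]
gripper_width: 15.5
cur blower-frame TCP [-105.3   16.6  107.2] rot [179.65   0.18 165.77] rows: [-0.0006 -0.0023  0.0005] [0.0038 0.002  0.0007] F [-2.2 -1.6  6.7] w 15.5 t 4.0333
```

```bash
python3 -m jog '0 0 0 0 0 0; 0 0 0 0 0 0; 0 0 0 0 0 0; 0 0 0 0 0 0' ; python3 - <<'E'
from h import *
plan((570,221.5),-14.3,(-105,15.5,107))
g=grab_frame("side")[:,:,::-1]; h=cv2.resize(g[60:180,190:320],None,fx=3,fy=3,interpolation=cv2.INTER_CUBIC)
s=grab_frame("wrist")[:,:,::-1]; s=cv2.resize(s[170:290,240:380],None,fx=3,fy=3,interpolation=cv2.INTER_CUBIC)
cv2.imwrite("pics/n3.png",cv2.convertScaleAbs(np.hstack([h,s])[:,:800],alpha=2,beta=25))
E
```

```text
time_s: 4.37
ee_pos: [472.1, 263.6, 107.3]
ee_rot: [179.7, 0.2, 165.8]
force: [0.5, 0.1, 4.8]
gripper_width: 15.5
cur blower-frame TCP [-105.3   16.6  107.3] rot [1.7966e+02 1.7000e-01 1.6576e+02] rows: [-0.0006 -0.0022  0.0006] [0.0038 0.0019 0.0007] F [0.5 0.1 4.8] w 15.5 t 4.3667
```

View pics/n3.png

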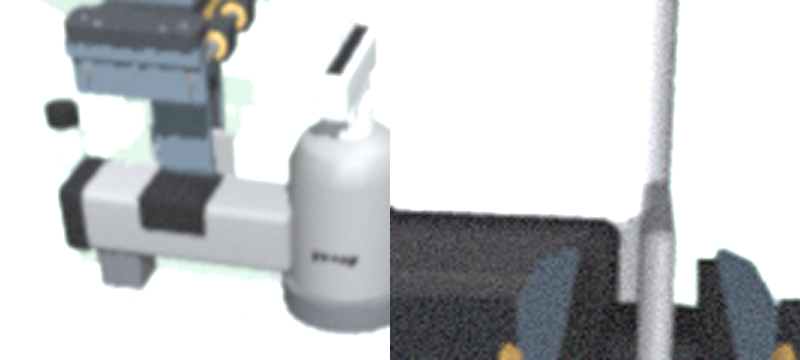

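Fingers clear the cheek on both sides and stopped at 15.5 mm, most likely at the button's end stop. I'll confirm with a firmer grip.

```bash
python3 -m jog '0 0 0.002 0 0 0; 0 0 0.002 0 0 0; 0 0 0.002 0 0 0; 0 0 0.002 0 0 0; 0 0 0.002 0 0 0; 0 0 0.002 0 0 0' -0.8 28; python3 -c "
from h import *
plan((570,221.5),-14.3,(-105,15.5,107))"
```

```text
time_s: 4.97
ee_pos: [472.1, 263.6, 107.2]
ee_rot: [179.6, 0.2, 165.7]
force: [-2.1, -0.1, 9.7]
gripper_width: 15.2
cur blower-frame TCP [-105.3   16.6  107.2] rot [179.64   0.18 165.71] rows: [-0.0006 -0.0022  0.0004] [0.004  0.002  0.0002] F [-2.1 -0.1  9.7] w 15.2 t 4.9667
```

Net side force is ~0 even at 28 N, and 15.2 mm ≈ cheek-to-blocked-button (16 mm). That suggests the fingers may be clamping the cheek against a blocked button, so I need a better look.

```bash
python3 - <<'E'
from h import *
def ga(x): return (255*(x/255.)**0.5).astype(np.uint8)
s=grab_frame("wrist")[:,:,::-1]; cv2.imwrite("pics/w4raw.png",s); s=cv2.resize(s[215:335,250:410],(800,600),interpolation=cv2.INTER_CUBIC)
cv2.imwrite("pics/n4.png",ga(s))
P=pose("wrist");plan((570,221.5),-14.3,(-105,15.5,107))
st=state();R=Ro.from_euler("xyz",st["ee_rot"],degrees=True)
w=st["gripper_width"]/2
for n,v in (("A tip inner",(16,-w,22)),("A tip in near",(-16,-w,22)),("B tip inner",(16,w,22)),("A mid",(16,-w,0)),("B mid",(16,w,0))):
    q=proj("wrist",st["ee_pos"]+R.apply(v),P)[0]; print(n,q.round(0),((q-[250,215])*5).round(0))
B=Ro.from_euler("z",-14.3,degrees=True)
for n,v in (("cheek in top far",(-127,11,110)),("cheek out",(-127,16,110)),("btn out",(-117,28,108)),("btn fully in",(-117,18,108)),("trig edge",(-127,8,86))):
    for e in(-2,5):
        q=proj("wrist",B.apply(np.array(v)+[0,e,0])+[570,221.5,0],P)[0]; print(n,e,((q-[250,215])*5).round(0))
E
```

```text
cur blower-frame TCP [-105.3   16.6  107.2] rot [179.64   0.18 165.71] rows: [-0.0006 -0.0022  0.0004] [0.004  0.002  0.0002] F [-0.9 -2.  10.1] w 15.0 t 5.0167
A tip inner [309. 254.] [293. 195.]
A tip in near [309. 314.] [297. 497.]
B tip inner [340. 254.] [450. 195.]
A mid [306. 269.] [281. 271.]
B mid [342. 269.] [459. 271.]
cheek in top far -2 [278. 217.]
cheek in top far 5 [363. 217.]
cheek out -2 [339. 217.]
cheek out 5 [424. 217.]
btn out -2 [481. 322.]
btn out 5 [564. 321.]
btn fully in -2 [363. 323.]
btn fully in 5 [446. 322.]
trig edge -2 [257. 140.]
trig edge 5 [331. 140.]
```

View pics/n4.png

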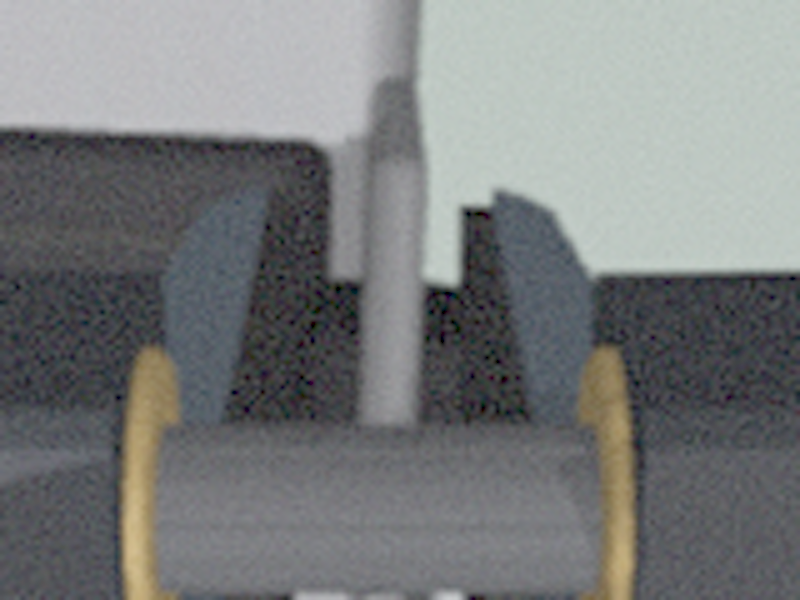

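The cheek (365–422) and trigger edge (~330) match the +5 mm offset predictions (363–424, 331). Finger A therefore clears the cheek by ~6 mm, and finger B's face (~460) is near the predicted fully-in position (446), not the out position (564). The button is about 9–10 mm in. Now I'll ease up slowly with the button held.

```bash
python3 -m jog '0 0 -0.001 0 0 0; 0 0 -0.003 0 0 0; 0 0 -0.005 0 0 0; 0 0 -0.007 0 0 0; 0 0 -0.009 0 0 0; 0 0 -0.011 0 0 0; 0 0 -0.013 0 0 0; 0 0 -0.015 0 0 0; 0 0 -0.017 0 0 0; 0 0 -0.019 0 0 0; 0 0 -0.021 0 0 0; 0 0 -0.022 0 0 0; 0 0 -0.022 0 0 0; 0 0 -0.022 0 0 0' - 14; python3 -c "
from h import *
plan((570,221.5),-14.3,(-105,15.5,118))"
```

```text
time_s: 6.18
ee_pos: [471.3, 263.6, 117.9]
ee_rot: [179.7, 0.1, 165.7]
force: [1.0, 4.0, -16.5]
gripper_width: 15.2
cur blower-frame TCP [-106.    16.4  117.9] rot [1.7967e+02 9.0000e-02 1.6570e+02] rows: [-0.0021 -0.0018 -0.0003] [0.0037 0.001  0.    ] F [  1.    4.  -16.5] w 15.2 t 6.1833
```

```bash
python3 -m jog '0 0 0 0 0 0; 0 0 0 0 0 0; 0 0 0 0 0 0; 0 0 0 0 0 0; 0 0 0 0 0 0; 0 0 0 0 0 0; 0 0 0 0 0 0' 0.187; python3 -c "
from h import *
plan((570,221.5),-14.3,(-105,15.5,118))"
```

```text
time_s: 6.77
ee_pos: [471.4, 263.5, 118.2]
ee_rot: [179.7, 0.1, 165.7]
force: [-0.1, 0.5, 0.2]
gripper_width: 53.9
cur blower-frame TCP [-105.9   16.3  118.2] rot [1.7966e+02 1.2000e-01 1.6570e+02] rows: [-0.0018 -0.0017  0.0004] [0.0038 0.0013 0.0001] F [-0.1  0.5  0.2] w 53.9 t 6.7667
```

Zero force with the tip 4 mm below the trigger's rest height suggests the lock caught. I'll lift away to the earlier viewing pose and compare.

```bash
python3 -m jog '0 0 -0.02 0 0 0; 0 0 -0.06 0 0 0; 0 -0.01 -0.12 0 0 0; 0 -0.0148 -0.18 0 0 0; 0 -0.0148 -0.186 0 0 0; 0 -0.0148 -0.186 0 0 0; 0 -0.0148 -0.186 0 0 0; 0 -0.0148 -0.186 0 0 0' 0.01; python3 - <<'E'
from h import *
plan((570,221.5),-14.3,(-106,9,211.2))
a=cv2.imread("pics/wrist1raw.png"); b=np.ascontiguousarray(grab_frame("wrist")[:,:,::-1])
sa=cv2.imread("pics/side0.png"); sb=np.ascontiguousarray(grab_frame("side")[:,:,::-1])
c=lambda g:cv2.resize(g[190:280,260:370],(400,300),interpolation=cv2.INTER_CUBIC)
d=lambda g:cv2.resize(g[90:150,205:285],(400,300),interpolation=cv2.INTER_CUBIC)
o=np.vstack([np.hstack([c(a),c(b)]),np.hstack([d(sa),d(sb)])])
cv2.imwrite("pics/n5.png",(255*(o/255.)**0.6).astype(np.uint8))
E
```

```text
time_s: 7.43
ee_pos: [468.5, 255.5, 210.0]
ee_rot: [179.8, 0.0, 165.7]
force: [-0.3, 0.2, -0.4]
gripper_width: 46.4
cur blower-frame TCP [-106.8    7.9  210. ] rot [1.7976e+02 1.0000e-02 1.6571e+02] rows: [-0.0015  0.0023 -0.0024] [0.0027 0.0001 0.0001] F [-0.3  0.2 -0.4] w 46.4 t 7.4333
```

View pics/n5.png

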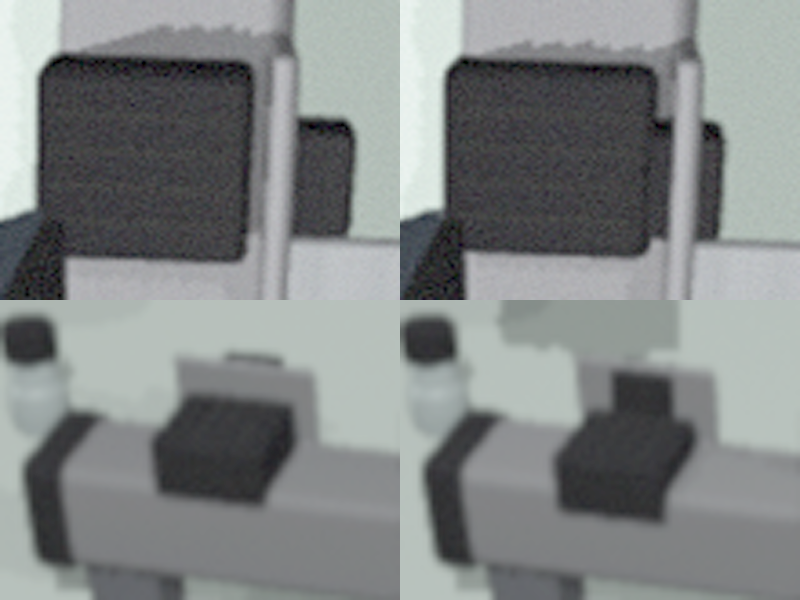

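The before/after comparison shows it locked. The button sticks out far less past the cheek (about 25 px against 55, top right) and now shows through on the trigger side. The trigger sits visibly lower (bottom right) with nothing touching it.

```bash
python3 -c "
from workcell import *
print(job_done())"
```

```text
the job is handed in; nothing more can be done
None
```

The wide-nozzle blower's trigger is locked on, and the job was handed in at about 7.5 s. I squeezed the trigger to about 15 mm and then closed the fingers to push the button in to its stop. I eased up with the button held until the lock caught, opened the fingers and lifted clear.

**Last checks that agreed:**
- With the fingers open and the tip 4 mm below the trigger's rest height, the force was about 0 N, so the trigger stays down on its own.
- Before/after pictures show the trigger lower and the button pushed well in.
- The gripper ended about 90 mm above the trigger, touching nothing. The round-nozzle blower was never approached.

**Checks that disagreed:**
- **Position:** the first fit put the trigger, cheek and button about 5 mm off in y compared with the wrist view. I followed the wrist view, and later overlays matched it.
- **Side force:** it read about 0 N while the button was pressed against its stop, which I could not explain. The pictures showed the button going in all the same.

The trigger and button travels were never read directly. I judged them from arm position, force and pictures.

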